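# Shut the lug insert tray and put its tongued cover board back

## Robot

A 6-joint arm with a two-finger parallel gripper is mounted at the origin on the work surface. World frame = base frame: x ahead of the robot, y to its left, z up, the work surface at z = 0. Lengths are in m, angles in degrees, forces in N, time in s.
With the tool pointing down it reaches from about 0.4 to 0.825 m from the base axis. Payload 7 kg.
Tool frame: the origin (TCP) lies on the centre line of the jaws, within the pads' length; the fingertips stand 8 mm ahead of it and the grasp point (between the pads) lies 11 mm behind it; z points along the fingers, y is the line along which they close (so a half turn about z gives the same grasp; the last joint's range is limited). The gripper opens to 88 mm and grips with 3 to 60 N. Pads are 19 mm wide; open, the fingers measure 130 mm over their backs; the gripper's body (78 mm by 193 mm) begins 47 mm behind the grasp point.
Start: joints at [87.324, 20.546, 0.682, 0, -70.136, -16.507], TCP at [0.222, 0.637, 0.235] pointing down, gripper open.
Joint ranges: [-176.03, 176.03], [-82.01, 121.73], [-58.28, 71.71], [-173.87, 95.51], [-174.79, -0.11], [-173.66, 173.66]. Speed limits (degrees/s): [136.94, 136.94, 172.46, 180, 180, 180].

## Interface

Orientations are given as [roll, pitch, yaw] about the fixed x, y, z axes, in that order (R = Rz(yaw) Ry(pitch) Rx(roll)).
In Python, from plant import telemetry, viewer, close_job, models gives the robot as it stands.
- The arm moves only by the shell command python3 -m handwheel 'ROWS' [FORCE]. ROWS is JSON, a list of rows, each an object with "grip": the closure, from -1 (fully open) to 1 (shut); "travel": the shift along the tool's x, y, z as a fraction of full scale, a list of three; "spin": the turn about the tool's z as a fraction of full scale. A call has 1 to 8 rows; each row shifts and turns the commanded pose from where the row before left it, along the tool's axes as they then stand; what a row does not reach is not made up. Full scale, the value 1, is 0.025 m for a shift and 5 degrees for a turn. A row lasts 1/8 s, in which the tool goes at most 62.5 mm and 10.7 degrees, less where a joint would pass 70% of its speed; a pose out of reach is approached as far as the arm can. A call with a number of a shift or a turn outside -1 to 1 is refused whole. A call with a gripper value outside its range is refused whole. The fingers move at their own pace and stop on an object; FORCE is the grip in N (left out, the last holds). Time passes only in rows, so rows that do not move let the fingers close. It gives the time, the measured TCP pose, the force, the opening and the grip force at its end, in the units of the state.
- telemetry.get_state(): the state, without advancing time (a new reading comes with each control period).
- viewer.capture(name): name is "scene" or "top" or "wrist"; returns the picture (384x512x3 uint8, red, green, blue); there is no depth.
- viewer.calibration(name): a dict with "fx", "fy", "cx", "cy" (pixels), "T" (4x4, takes a point from camera to world coordinates); the wrist camera has in their place "T_tool_cam" (4x4, takes a point from camera to tool coordinates, whose origin is the TCP and whose axes are the flange's). Camera axes: x right, y down, z forward; pixel columns grow to the right and rows downward; lengths in m; the calibration is good to about 2 mm. A picture is of the moment at which its call begins: read the wrist's pose just before it. calibration takes no time and is no camera call.
- close_job(): hands the job in; it is judged then, once.
Trained networks look in the newest picture that a camera, given by its name, has taken for a name from the list of things; names that differ only in an ending like _2 or _b are one class to them, and where a whole thing is asked for, a point or a joint stands for the part that bears it (a point fixed in the world has none). Each returns a list of dicts, best first, with "p" (0 to 1); they miss things now and then, are a little off and sometimes report something else, mostly with a low value. They report only what shows in the picture. A call takes as long as a camera call. They do not tell look-alikes from the thing itself.
- models.find_in(camera, thing): "position" ([column, row] in pixels, amid what is visible of it).
The state is a dict: "time_s": time; "joints": joint angles; "qd": joint speeds; "joint_torque": joint torques, N m; "tcp_pos": TCP position; "eef_rot": TCP orientation; "contact_force": force on the tool from outside, world axes, zero at the start; "moment": the same for the moment, N m; "gripper_width": finger opening in m; "gripper_force": force on a finger pad.
Only numpy, scipy, OpenCV 4.12 (cv2) and the standard library are available. Lean on these libraries where they do the work, as an engineer would, in place of code of your own. Each camera call takes 0.05 s, during which the arm holds its last target. There are 200 camera calls.

## Task

Pack up the lug box: gently lower the smoked lid of the insert tray in its well until it is fully shut, then put the ash cover board back over it. Angle the board's tongue into the groove on the robot's side of the well, then lower the raised far edge gently, without letting it drop, until the board lies flat and flush in the well, and let go. Leave the hoop clips, tom knobs, spur bracket and drum key where they lie.

Things in the scene. Friction and masses are not known exactly. Their poses are not given: they have to be found in the camera images.
- lug_box: Fixed low box of pale ash, 214 (x) by 246 (y) by 74 mm high, on the counter. Origin: centre of its underside; x points away from the robot (yaw within 0.3 rad of the world's), z up. Its top is level at z 74 around a well, x -47 to +77, y -103 to +103 mm. The 60 mm wide deck board on the near (-x) side has the groove; a smoked acrylic tray stands in the well.
- groove (a point): Middle of the groove's mouth on the well's near wall (box frame x -47, y 0, z 64 mm; axes as the box's). The groove runs the well's full length along y, opens to the box's +x, is 13 mm high (box z 56 to 69) and 13 mm deep; the lip above it is 5 mm thick (z 69 to 74).
- far_ledge (a point): Middle of the far ledge of the well, on its top (box frame x 72, y 0, z 56 mm), 10 mm wide. A like ledge at z 56 runs along the near wall and goes on as the groove's floor. The cover board rests on both, its top then level with the box top.
- tray_lid (a joint): Angle of the tray's lid in rad: 0 fully shut (level), 1.25 to 1.55 at the start (nearly upright). The hinge is stiff: the lid stays at whatever angle it is left and moves with about 0.5 to 1.5 N at its free edge.
- lid_hinge (a point): Middle of the lid's hinge line, fixed in the box (box frame x -34, y 0, z 46 mm); the line runs along the box's y. The shut lid reaches from here 98 mm in the box's +x; the open lid stands up from here.
- lid_edge (a point): Middle of the lid's free edge, 98 mm from the hinge. The lid is a smoked grey acrylic plate 98 by 190 by 4 mm (this point and the hinge lie in its mid plane), its front edge turned 5 mm inwards. Its outer face looks to the robot when open and up when shut, then at box z 48; it is pushed over from the robot's side, and down.
- cover_board: Loose ash board 120 (x) by 200 (y) by 18 mm thick, 0.26 to 0.41 kg, lying right way up beside the box (left or right), yaw within 0.5 rad of the world's. Origin: centre of its underside, z up. Its tongue is along its -x edge. The well is 4 mm longer in x than the board without tongue and 6 mm longer in y, so it enters only tongue first with the +x edge raised 10 to 25 degrees.
- pull_bar (a point): Middle of the top of the board's oak pull bar (board frame x 0, y 0, z 46 mm). The bar stands on the board, centred, along y: 18 mm wide (x), 110 mm long, z 18 to 46 mm; grip it across its width.
- tongue (a point): Middle of the tongue's tip (board frame x -70, y 0, z 8 mm; axes as the board's). The tongue sticks out 10 mm from the board's -x edge, is 196 mm wide (y) and 6 mm thick (z 5 to 11). With the board home this point is 6 to 10 mm inside the groove's mouth and level with it.
- raised_edge (a point): Middle of the top of the board's +x edge (board frame x 60, y 0, z 18 mm), the edge that is lowered last.
- hoop_clip0: Bent steel hoop clip, 52 by 22 by 24 mm, lying on the left (+y) end of the box's near deck board. Origin: centre of its underside. Leave it alone.
- hoop_clip1: Steel hoop clip, 52 by 22 by 24 mm, on the counter, right of the work. Origin: centre of its underside. Leave it alone.
- hoop_clip2: Steel hoop clip, 52 by 22 by 24 mm, on the counter beyond the work. Origin: centre of its underside. Leave it alone.
- tom_knob0: Chrome tom bracket knob, 42 mm across, stud up, 50 mm tall, on the counter, left of the work. Origin: centre of its underside. Leave it alone.
- tom_knob1: Chrome tom bracket knob, 42 mm across, stud up, 50 mm tall, on the counter beyond the work. Origin: centre of its underside. Leave it alone.
- spur_bracket: Cast aluminium spur bracket, 80 by 48 by 74 mm tall, on the counter, left of the work. Origin: centre of its underside. Leave it alone.
- drum_key: Steel drum key, 44 by 38 by 11 mm, lying on the counter, right of the work. Origin: centre of its underside. Leave it alone.
Things that resemble listed ones, but are neither listed nor needed, are in the scene too. Leave any purple or turquoise look-alike of the cover_board alone.

How it is judged (in metres and radians):
On the way, in this order (a step that is already met when the one before it is completed fails the run):
1. the tray lid is shut (value of joint tray_lid below 0.06 rad), for 0.2 s.
2. with the lid shut, the board's tongue is in the groove while its far edge is still raised (value of joint tray_lid below 0.06 rad and x of tongue in the frame of groove below -0.002 m and z of tongue in the frame of groove between -0.008 and 0.004 m and z of raised_edge in the frame of groove above 0.018 m), for 0.1 s.
At the end, for the whole second after the job is handed in: Tray lid shut (under 0.06 rad); cover board at rest and flat (0.03 rad) in the well, tongue tip at least 4 mm inside the groove, at its resting height and the far edge flush, each to 2.5 mm; loose hardware within 30 mm of where it lay (value of joint tray_lid below 0.06 rad and x of tongue in the frame of groove between -0.013 and -0.004 m and y of tongue in the frame of groove between -0.008 and 0.008 m and z of tongue in the frame of groove between -0.0025 and 0.0025 m and z of raised_edge in the frame of groove below 0.0125 m and angle between cover_board's own z axis and vertical below 0.03 rad and linear speed of cover_board below 0.01 m/s); the robot touches nothing.
It fails at once if the lid is slammed (faster than 4 rad/s towards shut) (velocity of joint tray_lid below -4 rad/s).
It fails at once if the board is let drop: it falls faster than 3 rad/s, out of the fingers, with its tongue in the groove (angular speed of cover_board above 3 rad/s and contact force between the fingers and cover_board below 0.2 N and x of tongue in the frame of groove between -0.02 and 0 m and z of tongue in the frame of groove below 0.005 m).
It fails at once if a bystander is moved by more than 30 mm (distance of any of hoop_clip0, hoop_clip1, hoop_clip2, tom_knob0, tom_knob1, spur_bracket, drum_key from where it was at the start of the episode above 0.03 m).
It also fails if it takes over 62 s, if anything falls off the work surface, if the arm or the gripper's body presses on something with over 40 N, if the wrist force passes 120 N, or if a joint passes its speed limit or range.

## Working session

There is one attempt and no reset: what is moved stays moved. The work goes in short steps, Python scripts to look and compute and a shell command to move; the robot and the scene stay as the last step left them, time stands still between calls to the robot, and variables do not carry over. Pictures are saved under pics/ and viewed, at most 10 in all, crops included, and the job is handed in when it is done.

```bash
ls; mkdir -p pics
python3 - <<'E'
from plant import telemetry, viewer, models
import cv2,numpy as np
s=telemetry.get_state(); print({k:np.round(v,3).tolist() for k,v in s.items()})
ims=[]
for c in("scene","top"):
    im=viewer.capture(c); cv2.imwrite(f"pics/{c}0.png",im[:,:,::-1])
    k=viewer.calibration(c); print(c,{a:np.round(b,4).tolist() for a,b in k.items()})
    for t in("lug_box","cover_board","pull_bar","tray_lid","lid_edge","tongue","raised_edge","hoop_clip0","spur_bracket","tom_knob0","drum_key"):
        print(c,t,[(np.round(d["position"]).tolist(),round(d["p"],2)) for d in models.find_in(c,t)])
print(viewer.calibration("wrist"))
E
```

```text
pics
{'time_s': 0.0, 'joints': [87.324, 20.591, 0.634, -0.021, -70.136, -16.508], 'qd': [-0.038, 0.0, 0.037, -0.034, -0.052, -0.001], 'joint_torque': [0.001, -58.273, 29.305, 6.997, 0.007, -0.0], 'tcp_pos': [0.222, 0.637, 0.234], 'eef_rot': [179.905, -0.007, -19.19], 'contact_force': [-0.408, 0.062, 0.341], 'moment': [0.027, -0.007, 0.002], 'gripper_force': 0.0, 'gripper_width': 0.088}
scene {'fx': 478.1315, 'fy': 478.1315, 'cx': 253.3627, 'cy': 192.7905, 'T': [[-0.6881, 0.6053, -0.4001, 1.0887], [0.7255, 0.5823, -0.3669, 0.509], [0.0108, -0.5427, -0.8398, 1.2269], [0.0, 0.0, 0.0, 1.0]]}
scene lug_box [([192.0, 168.0], 0.84)]
scene cover_board [([267.0, 132.0], 0.98), ([325.0, 182.0], 0.85), ([285.0, 245.0], 0.61)]
scene pull_bar [([322.0, 183.0], 0.89), ([268.0, 131.0], 0.83), ([288.0, 246.0], 0.58)]
scene tray_lid [([196.0, 149.0], 0.56)]
scene lid_edge [([196.0, 150.0], 0.96)]
scene tongue [([284.0, 247.0], 0.91), ([318.0, 178.0], 0.91), ([262.0, 128.0], 0.76)]
scene raised_edge [([267.0, 130.0], 0.98), ([324.0, 179.0], 0.82), ([286.0, 243.0], 0.69)]
scene hoop_clip0 [([176.0, 241
[... 982 characters left out ...]
p0 [([318.0, 225.0], 0.68), ([286.0, 111.0], 0.66), ([403.0, 215.0], 0.55)]
top spur_bracket [([98.0, 158.0], 0.93)]
top tom_knob0 [([244.0, 112.0], 0.62), ([110.0, 217.0], 0.57)]
top drum_key [([415.0, 156.0], 0.49), ([348.0, 192.0], 0.47)]
{'fx': 300.7067594807087, 'fy': 300.7067594807087, 'cx': 254.91479133412054, 'cy': 191.46287384222038, 'T_tool_cam': array([[ 5.62473215e-04, -9.56665785e-01, -2.91187671e-01,
         7.85619778e-02],
       [ 9.99999526e-01,  7.69549491e-04, -5.96621137e-04,
        -1.54859628e-04],
       [ 7.94850353e-04, -2.91187197e-01,  9.56665764e-01,
        -1.51573834e-01],
       [ 0.00000000e+00,  0.00000000e+00,  0.00000000e+00,
         1.00000000e+00]])}
```

View pics/top0.png

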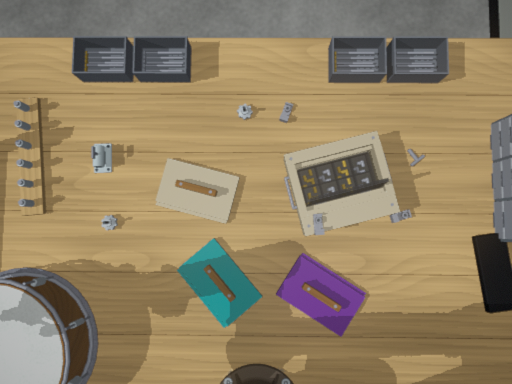

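View pics/scene0.png

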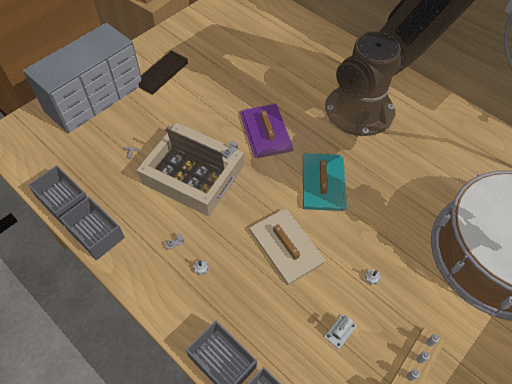

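The top view shows the ash board at about (198,190). The box is at (341,183), with its lid upright at about (348,192) and hoop_clip0 at (319,224) on the near deck. The purple and teal boards are look-alikes. Next I fit silhouettes to get the poses.

```bash
cat > h.py <<'E'
import numpy as np,cv2
from plant import telemetry,viewer,models
from scipy.optimize import minimize
from scipy.spatial.transform import Rotation as R
def cal(c,st=None):
    k=viewer.calibration(c); K=np.array([[k["fx"],0,k["cx"]],[0,k["fy"],k["cy"]],[0,0,1]])
    if c!="wrist": return K,np.array(k["T"])
    T=np.eye(4);T[:3,:3]=R.from_euler("xyz",st["eef_rot"],degrees=True).as_matrix();T[:3,3]=st["tcp_pos"]
    return K,T@np.array(k["T_tool_cam"])
def proj(K,T,P):
    p=(np.asarray(P)-T[:3,3])@T[:3,:3]; p=p@K.T; return p[:,:2]/p[:,2:]
def place(pose,P):
    x,y,a=pose; c,s=np.cos(a),np.sin(a); P=np.asarray(P,float)
    return np.c_[x+c*P[:,0]-s*P[:,1],y+s*P[:,0]+c*P[:,1],P[:,2]]
def ray(K,T,px,z):
    d=T[:3,:3]@np.linalg.inv(K)@[px[0],px[1],1]; return T[:3,3]+d*(z-T[2,3])/d[2]
def boxpts(x0,x1,y0,y1,z0,z1): return np.array([[x,y,z] for x in(x0,x1) for y in(y0,y1) for z in(z0,z1)])
def hullmask(p,sh,S=4):
    m=np.zeros((sh[0]*S,sh[1]*S),np.uint8); h=cv2.convexHull(((p+.5)*S).astype(np.float32)).round().astype(np.int32)
    cv2.fillConvexPoly(m,h,1); return m
def fit(masks,cams,P,x0):
    S=4; big=[cv2.resize(m,None,fx=S,fy=S,interpolation=cv2.INTER_LINEAR)>0 for m in masks]
    def cost(q):
        c=0
        for b,(K,T) in zip(big,cams):
            h=hullmask(proj(K,T,place(q,P)),(384,512))>0; c+=1-(h&b).sum()/(h|b).sum()
        return c
    sim=np.array(x0)+np.array([[0,0,0],[.01,0,0],[0,.01,0],[0,0,.08]])
    r=minimize(cost,x0,method="Nelder-Mead",options=dict(initial_simplex=sim,xatol=1e-4,fatol=1e-5,maxiter=200)); return r.x,r.fun
def ashmask(im,seed,r):
    hsv=cv2.cvtColor(im,cv2.COLOR_RGB2HSV); m=((hsv[...,1]<95)&(hsv[...,2]>120)).astype(np.uint8)
    w=np.zeros_like(m); cv2.circle(w,tuple(int(v) for v in seed),r,1,-1); m&=w
    n,l,s,_=cv2.connectedComponentsWithStats(m); i=1+np.argmax(s[1:,4])
    h=cv2.convexHull(np.argwhere(l==i)[:,::-1].astype(np.int32)); o=np.zeros_like(m); cv2.fillConvexPoly(o,h,1); return o
BOARD=np.vstack([boxpts(-.06,.06,-.1,.1,0,.018),boxpts(-.07,-.06,-.098,.098,.005,.011)])
BOX=boxpts(-.107,.107,-.123,.123,0,.074)
E
python3 - <<'E'
from h import *
ims={c:cv2.imread(f"pics/{c}0.png")[:,:,::-1].copy() for c in("scene","top")}
for c,pts in(("scene",[(265,240),(290,265),(205,195),(30,160),(255,220),(225,145)]),("top",[(175,200),(295,160),(250,200),(350,210),(310,200)])):
    h=cv2.cvtColor(ims[c],cv2.COLOR_RGB2HSV); print(c,[(p,h[p[1],p[0]].tolist()) for p in pts])
seeds={"board":{"scene":(286,245),"top":(198,190)},"box":{"scene":(191,168),"top":(341,183)}}
for n,P,z,r in(("board",BOARD,.018,{"scene":50,"top":50}),("box",BOX,.074,{"scene":70,"top":72})):
    ms={c:ashmask(ims[c],seeds[n][c],r[c]) for c in ims}; cs={c:cal(c) for c in ims}
    x0=ray(*cs["top"],seeds[n]["top"],z); x0=[x0[0],x0[1],-.3 if n=="board" else .2]
    for cc in(["top"],["scene"],["top","scene"]):
        q,f=fit([ms[c] for c in cc],[cs[c] for c in cc],P,x0); print(n,cc,np.round(q,4),round(f,3))
    for c in ims:
        cv2.polylines(ims[c],[cv2.convexHull(proj(*cs[c],place(q,P)).astype(np.float32)).round().astype(np.int32)],True,(255,0,0),1)
        cn,_=cv2.findContours(ms[c],0,1); cv2.drawContours(ims[c],cn,-1,(0,255,0),1)
o=np.hstack([cv2.resize(ims["top"][120:245,145:410],None,fx=3,fy=3)]); o2=cv2.resize(ims["scene"][115:290,125:335],None,fx=1.26,fy=1.26)
cv2.imwrite("pics/fit.png",np.vstack([o,cv2.copyMakeBorder(o2,0,0,0,o.shape[1]-o2.shape[1],0)])[:600,:,::-1])
E
```

```text
scene [((265, 240), [19, 49, 177]), ((290, 265), [19, 49, 176]), ((205, 195), [19, 54, 176]), ((30, 160), [18, 104, 174]), ((255, 220), [17, 107, 170]), ((225, 145), [19, 49, 131])]
top [((175, 200), [22, 44, 187]), ((295, 160), [22, 46, 187]), ((250, 200), [19, 104, 179]), ((350, 210), [22, 44, 186]), ((310, 200), [15, 26, 79])]
board ['top'] [ 0.5732  0.1629 -0.2456] 0.046
board ['scene'] [ 0.5719  0.1636 -0.2513] 0.022
board ['top', 'scene'] [ 0.5725  0.1634 -0.2527] 0.072
box ['top'] [ 0.5835 -0.2116  0.2489] 0.102
box ['scene'] [ 0.5732 -0.216   0.2419] 0.07
box ['top', 'scene'] [ 0.5765 -0.2148  0.2552] 0.18
```

View pics/fit.png

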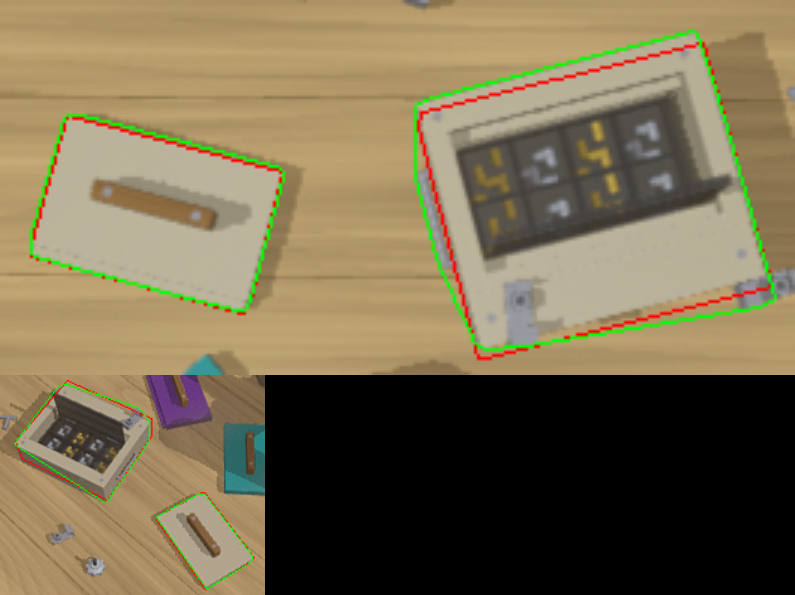

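Both overlays sit on the board well. For the box, the handle and a clip contaminated the mask, so I refit it on its top face with a cleaner mask while starting the transit.

```bash
python3 -m handwheel '[{"grip":1,"travel":[1,0,0],"spin":-1},{"grip":1,"travel":[1,0,0],"spin":-1},{"grip":1,"travel":[1,0,0],"spin":-1},{"grip":1,"travel":[1,0,0],"spin":-1},{"grip":1,"travel":[1,0,0],"spin":-1},{"grip":1,"travel":[1,0,0],"spin":-1},{"grip":1,"travel":[1,0,0],"spin":-1},{"grip":1,"travel":[1,0,0],"spin":-1}]' 20
cat >> h.py <<'E'
def topmask(im,seed,r,vmin=150):
    hsv=cv2.cvtColor(im,cv2.COLOR_RGB2HSV); m=((hsv[...,0]>15)&(hsv[...,0]<28)&(hsv[...,1]>32)&(hsv[...,1]<75)&(hsv[...,2]>vmin)).astype(np.uint8)
    w=np.zeros_like(m); cv2.circle(w,tuple(int(v) for v in seed),r,1,-1); m&=w
    m=cv2.morphologyEx(m,cv2.MORPH_OPEN,np.ones((4,4),np.uint8))
    n,l,s,_=cv2.connectedComponentsWithStats(m); i=1+np.argmax(s[1:,4])
    h=cv2.convexHull(np.argwhere(l==i)[:,::-1].astype(np.int32)); o=np.zeros_like(m); cv2.fillConvexPoly(o,h,1); return o
E
python3 - <<'E'
from h import *
im=cv2.imread("pics/top0.png")[:,:,::-1].copy(); c=cal("top")
for v in(150,165,175):
    m=topmask(im,(341,183),72,v); q,f=fit([m],[c],boxpts(-.107,.107,-.123,.123,.074,.0741),[.583,-.212,.25]); print(v,np.round(q,4),round(f,3))
cn,_=cv2.findContours(m,0,1); o=im.copy(); cv2.drawContours(o,cn,-1,(0,255,0),1)
for P,col in((boxpts(-.107,.107,-.123,.123,.074,.0741),(255,0,0)),(boxpts(-.047,.077,-.103,.103,.074,.0741),(0,0,255))):
    cv2.polylines(o,[cv2.convexHull(proj(*c,place(q,P)).astype(np.float32)).round().astype(np.int32)],True,col,1)
sc=cv2.imread("pics/scene0.png")[:,:,::-1].copy()
for P,col in((boxpts(-.107,.107,-.123,.123,.074,.0741),(255,0,0)),(boxpts(-.047,.077,-.103,.103,.074,.0741),(0,0,255))):
    cv2.polylines(sc,[cv2.convexHull(proj(*cal("scene"),place(q,P)).astype(np.float32)).round().astype(np.int32)],True,col,1)
cv2.imwrite("pics/fit2.png",np.hstack([cv2.resize(o[115:250,275:410],(400,400)),cv2.resize(sc[110:225,130:245],(400,400))])[:,:,::-1])
E
```

```text
time_s: 2.2
tcp_pos: [0.4186, 0.6318, 0.2346]
eef_rot: [-180.0, -0.0, 21.0]
contact_force: [-0.2, -0.5, 1.5]
gripper_width: 0.013
gripper_force: 0.0
150 [ 0.5828 -0.2121  0.2547] 0.017
165 [ 0.5827 -0.2129  0.2592] 0.013
175 [ 0.583  -0.213   0.2565] 0.012
```

View pics/fit2.png

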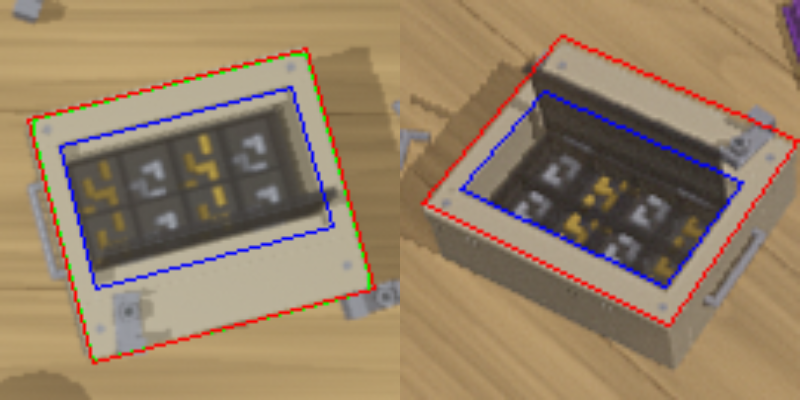

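Box pose: (0.583, -0.213), yaw 14.7°. The outlines match both views. A positive spin lowers yaw. Next I plan the way to the lid.

```bash
cat >> h.py <<'E'
BXP=(.583,-.213,.257)
def plan(tgt,yaw,n,start=None,sync=True):
    st=telemetry.get_state(); p,y0=(np.array(st["tcp_pos"]),st["eef_rot"][2]) if start is None else start
    dy=(yaw-y0+180)%360-180; y=y0; tgt=np.array(tgt); d=(tgt-p)/n
    for i in range(n):
        s=-np.clip((yaw-y+180)%360-180,-5,5)/5; M=R.from_euler("xyz",[180,0,y],degrees=True).as_matrix()
        t=M.T@d/.025; y-=5*s; print(i,np.round(t,2).tolist(),round(float(s),2))
def tobox(p):
    x,y,a=BXP; c,s=np.cos(a),np.sin(a); return np.array([c*(p[0]-x)+s*(p[1]-y),-s*(p[0]-x)+c*(p[1]-y),p[2]])
E
python3 -c "
from h import *
print(telemetry.get_state()['joints'])
t=place(BXP,[[-.075,0,.2]])[0];print(t);plan(t,-75.3,36)"
```

```text
[ 7.11297984e+01  2.84154025e+01  1.29968181e+01  1.53246426e-03
 -7.45783758e+01  3.98456649e+01]
[ 0.51046323 -0.23206352  0.2       ]
0 [-0.25, 0.93, 0.04] 1.0
1 [-0.17, 0.95, 0.04] 1.0
2 [-0.08, 0.96, 0.04] 1.0
3 [0.0, 0.97, 0.04] 1.0
4 [0.09, 0.96, 0.04] 1.0
5 [0.17, 0.95, 0.04] 1.0
6 [0.25, 0.93, 0.04] 1.0
7 [0.33, 0.91, 0.04] 1.0
8 [0.41, 0.87, 0.04] 1.0
9 [0.48, 0.84, 0.04] 1.0
10 [0.55, 0.79, 0.04] 1.0
11 [0.62, 0.74, 0.04] 1.0
12 [0.68, 0.68, 0.04] 1.0
13 [0.74, 0.62, 0.04] 1.0
14 [0.79, 0.55, 0.04] 1.0
15 [0.84, 0.48, 0.04] 1.0
16 [0.88, 0.41, 0.04] 1.0
17 [0.91, 0.33, 0.04] 1.0
18 [0.93, 0.25, 0.04] 1.0
19 [0.95, 0.17, 0.04] 0.26
20 [0.95, 0.14, 0.04] -0.0
21 [0.95, 0.14, 0.04] -0.0
22 [0.95, 0.14, 0.04] -0.0
23 [0.95, 0.14, 0.04] -0.0
24 [0.95, 0.14, 0.04] -0.0
25 [0.95, 0.14, 0.04] -0.0
26 [0.95, 0.14, 0.04] -0.0
27 [0.95, 0.14, 0.04] -0.0
28 [0.95, 0.14, 0.04] -0.0
29 [0.95, 0.14, 0.04] -0.0
30 [0.95, 0.14, 0.04] -0.0
31 [0.95, 0.14, 0.04] -0.0
32 [0.95, 0.14, 0.04] -0.0
33 [0.95, 0.14, 0.04] -0.0
34 [0.95, 0.14, 0.04] -0.0
35 [0.95, 0.14, 0.04] -0.0
```

```bash
python3 -m handwheel '[{"grip":1,"travel":[-0.25,0.93,0.04],"spin":1},{"grip":1,"travel":[-0.17,0.95,0.04],"spin":1},{"grip":1,"travel":[-0.08,0.96,0.04],"spin":1},{"grip":1,"travel":[0,0.97,0.04],"spin":1},{"grip":1,"travel":[0.09,0.96,0.04],"spin":1},{"grip":1,"travel":[0.17,0.95,0.04],"spin":1},{"grip":1,"travel":[0.25,0.93,0.04],"spin":1},{"grip":1,"travel":[0.33,0.91,0.04],"spin":1}]' >/dev/null
python3 -m handwheel '[{"grip":1,"travel":[0.41,0.87,0.04],"spin":1},{"grip":1,"travel":[0.48,0.84,0.04],"spin":1},{"grip":1,"travel":[0.55,0.79,0.04],"spin":1},{"grip":1,"travel":[0.62,0.74,0.04],"spin":1},{"grip":1,"travel":[0.68,0.68,0.04],"spin":1},{"grip":1,"travel":[0.74,0.62,0.04],"spin":1},{"grip":1,"travel":[0.79,0.55,0.04],"spin":1},{"grip":1,"travel":[0.84,0.48,0.04],"spin":1}]' >/dev/null
python3 -m handwheel '[{"grip":1,"travel":[0.88,0.41,0.04],"spin":1},{"grip":1,"travel":[0.91,0.33,0.04],"spin":1},{"grip":1,"travel":[0.93,0.25,0.04],"spin":1},{"grip":1,"travel":[0.95,0.17,0.04],"spin":0.26},{"grip":1,"travel":[0.95,0.14,0.04],"spin":0},{"grip":1,"travel":[0.95,0.14,0.04],"spin":0},{"grip":1,"travel":[0.95,0.14,0.04],"spin":0},{"grip":1,"travel":[0.95,0.14,0.04],"spin":0}]' >/dev/null
python3 -m handwheel '[{"grip":1,"travel":[0.95,0.14,0.04],"spin":0},{"grip":1,"travel":[0.95,0.14,0.04],"spin":0},{"grip":1,"travel":[0.95,0.14,0.04],"spin":0},{"grip":1,"travel":[0.95,0.14,0.04],"spin":0},{"grip":1,"travel":[0.95,0.14,0.04],"spin":0},{"grip":1,"travel":[0.95,0.14,0.04],"spin":0},{"grip":1,"travel":[0.95,0.14,0.04],"spin":0},{"grip":1,"travel":[0.95,0.14,0.04],"spin":0}]'
python3 -m handwheel '[{"grip":1,"travel":[0.95,0.14,0.04],"spin":0},{"grip":1,"travel":[0.95,0.14,0.04],"spin":0},{"grip":1,"travel":[0.95,0.14,0.04],"spin":0},{"grip":1,"travel":[0.95,0.14,0.04],"spin":0}]'
python3 - <<'E'
from h import *
st=telemetry.get_state(); im=viewer.capture("wrist"); print(tobox(st["tcp_pos"]),st["eef_rot"])
K,T=cal("wrist",st)
for x0,x1,y0,y1,z,col in((-.107,.107,-.123,.123,.074,(255,0,0)),(-.047,.077,-.103,.103,.074,(0,0,255))):
    q=proj(K,T,place(BXP,[[x0,y0,z],[x1,y0,z],[x1,y1,z],[x0,y1,z]])); cv2.polylines(im,[q.round().astype(np.int32)],True,col,1)
cv2.imwrite("pics/w1.png",im[:,:,::-1])
# lid angle from scene: search angle whose edge midpoint matches detector
sc=viewer.capture("scene"); d=models.find_in("scene","lid_edge"); print(d)
for th in(1.25,1.35,1.45,1.55): print(th,proj(*cal("scene"),place(BXP,[[-.034+.098*np.cos(th),y,.046+.098*np.sin(th)] for y in(-.095,.095)])).round(1).tolist())
E
```

```text
time_s: 6.2
tcp_pos: [0.4978, -0.1356, 0.2027]
eef_rot: [-180.0, -0.0, -75.5]
contact_force: [0.1, 0.4, 0.1]
gripper_width: -0.0001
gripper_force: 0.0
time_s: 6.7
tcp_pos: [0.5081, -0.231, 0.1987]
eef_rot: [-180.0, -0.0, -75.5]
contact_force: [-0.5, 0.1, -0.6]
gripper_width: 0.0006
gripper_force: 0.0
[-0.07706512  0.00159519  0.19866499] [-1.79984282e+02 -6.38751417e-03 -7.54821126e+01]
[{'position': [194.1, 149.6], 'p': 0.56}, {'position': [287.9, 243.4], 'p': 0.44}]
1.25 [[161.8, 132.6], [217.2, 157.8]]
1.35 [[163.5, 129.8], [218.8, 154.9]]
1.45 [[165.3, 127.3], [220.5, 152.2]]
1.55 [[167.1, 124.9], [222.3, 149.7]]
```

View pics/w1.png

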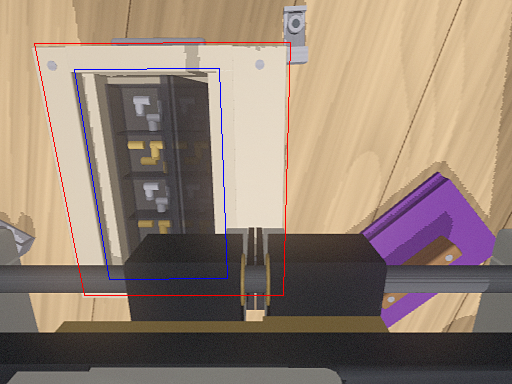

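The wrist overlay matches the box (red corners at about (35,44) and (290,43)), so the pose is good. The lid is upright at x about 205. Next I descend and push it over along an arc.

```bash
python3 -m handwheel '[{"grip":1,"travel":[0,0,0.8],"spin":0},{"grip":1,"travel":[0,0,0.8],"spin":0},{"grip":1,"travel":[0,0,0.8],"spin":0},{"grip":1,"travel":[0,-0.72,0],"spin":0},{"grip":1,"travel":[0,-0.72,0],"spin":0},{"grip":1,"travel":[0,-0.42,0.1],"spin":0},{"grip":1,"travel":[0,-0.42,0.1],"spin":0},{"grip":1,"travel":[0,0,0],"spin":0}]'
python3 -m handwheel '[{"grip":1,"travel":[0,-0.44,0.24],"spin":0},{"grip":1,"travel":[0,-0.44,0.24],"spin":0},{"grip":1,"travel":[0,-0.36,0.36],"spin":0},{"grip":1,"travel":[0,-0.36,0.36],"spin":0},{"grip":1,"travel":[0,-0.24,0.46],"spin":0},{"grip":1,"travel":[0,-0.24,0.46],"spin":0},{"grip":1,"travel":[0,0,0],"spin":0}]'
python3 -m handwheel '[{"grip":1,"travel":[0,-0.08,0.5],"spin":0},{"grip":1,"travel":[0,-0.08,0.4],"spin":0},{"grip":1,"travel":[0,0,0.08],"spin":0},{"grip":1,"travel":[0,0,0.08],"spin":0},{"grip":1,"travel":[0,0,0],"spin":0}]'
```

```text
time_s: 7.85
tcp_pos: [0.5638, -0.2157, 0.1332]
eef_rot: [180.0, 0.0, -75.5]
contact_force: [-0.0, -0.2, 0.4]
gripper_width: 0.0007
gripper_force: 0.0
time_s: 8.72
tcp_pos: [0.613, -0.2027, 0.0789]
eef_rot: [179.9, 0.0, -75.5]
contact_force: [-0.3, -0.2, 0.7]
gripper_width: 0.0004
gripper_force: 0.0
time_s: 9.35
tcp_pos: [0.6173, -0.2019, 0.0561]
eef_rot: [-180.0, -0.0, -75.4]
contact_force: [-5.6, 3.4, 17.6]
gripper_width: 0.0005
gripper_force: 8.4
```

17.6 N at tip height 48 mm means the lid is down. I raise the arm and go to the board, checking the lid on the way.

```bash
python3 -m handwheel '[{"grip":1,"travel":[0,0,-0.8],"spin":0},{"grip":1,"travel":[0,0,-0.9],"spin":0},{"grip":0,"travel":[0,0,-1],"spin":0},{"grip":-1,"travel":[0,0,-0.6],"spin":0}]'
python3 - <<'E'
from h import *
plan([.5725,.1634,.11],-104.5,16)
sc=viewer.capture("scene"); tp=viewer.capture("top")
cv2.imwrite("pics/lid.png",np.hstack([cv2.resize(tp[115:250,275:410],(400,400)),cv2.resize(sc[110:225,130:245],(400,400))])[:,:,::-1])
E
```

```text
time_s: 9.85
tcp_pos: [0.6177, -0.202, 0.1376]
eef_rot: [-179.9, -0.0, -75.5]
contact_force: [0.7, 0.3, -0.5]
gripper_width: 0.0152
gripper_force: 0.0
0 [-0.91, -0.12, 0.07] 1.0
1 [-0.92, -0.04, 0.07] 1.0
2 [-0.92, 0.04, 0.07] 1.0
3 [-0.91, 0.12, 0.07] 1.0
4 [-0.9, 0.2, 0.07] 1.0
5 [-0.88, 0.28, 0.07] 0.8
6 [-0.86, 0.34, 0.07] -0.0
7 [-0.86, 0.34, 0.07] -0.0
8 [-0.86, 0.34, 0.07] -0.0
9 [-0.86, 0.34, 0.07] -0.0
10 [-0.86, 0.34, 0.07] -0.0
11 [-0.86, 0.34, 0.07] -0.0
12 [-0.86, 0.34, 0.07] -0.0
13 [-0.86, 0.34, 0.07] -0.0
14 [-0.86, 0.34, 0.07] -0.0
15 [-0.86, 0.34, 0.07] -0.0
```

View pics/lid.png

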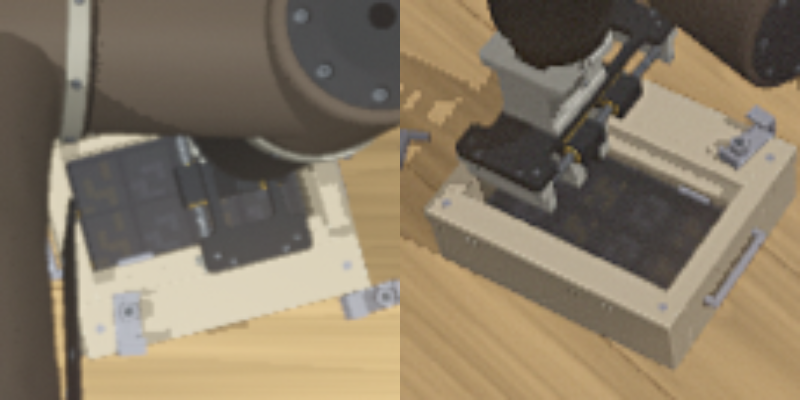

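The lid lies flat over the tray in both crops, and the clips are untouched. On to the board.

```bash
python3 -m handwheel '[{"grip":-1,"travel":[-0.91,-0.12,0.07],"spin":1},{"grip":-1,"travel":[-0.92,-0.04,0.07],"spin":1},{"grip":-1,"travel":[-0.92,0.04,0.07],"spin":1},{"grip":-1,"travel":[-0.91,0.12,0.07],"spin":1},{"grip":-1,"travel":[-0.9,0.2,0.07],"spin":1},{"grip":-1,"travel":[-0.88,0.28,0.07],"spin":0.8},{"grip":-1,"travel":[-0.86,0.34,0.07],"spin":0},{"grip":-1,"travel":[-0.86,0.34,0.07],"spin":0}]'>/dev/null
python3 -m handwheel '[{"grip":-1,"travel":[-0.86,0.34,0.07],"spin":0},{"grip":-1,"travel":[-0.86,0.34,0.07],"spin":0},{"grip":-1,"travel":[-0.86,0.34,0.07],"spin":0},{"grip":-1,"travel":[-0.86,0.34,0.07],"spin":0},{"grip":-1,"travel":[-0.86,0.34,0.07],"spin":0},{"grip":-1,"travel":[-0.86,0.34,0.07],"spin":0},{"grip":-1,"travel":[-0.86,0.34,0.07],"spin":0},{"grip":-1,"travel":[-0.86,0.34,0.07],"spin":0}]'
python3 - <<'E'
from h import *
st=telemetry.get_state(); im=viewer.capture("wrist"); K,T=cal("wrist",st); BP=(.5725,.1634,-.2527)
for x0,x1,y0,y1,z,col in((-.06,.06,-.1,.1,.018,(255,0,0)),(-.009,.009,-.055,.055,.046,(0,0,255)),(-.07,-.07,-.098,.098,.011,(0,255,0))):
    q=proj(K,T,place(BP,[[x0,y0,z],[x1,y0,z],[x1,y1,z],[x0,y1,z]])); cv2.polylines(im,[q.round().astype(np.int32)],True,col,1)
cv2.imwrite("pics/w2.png",im[:,:,::-1]); plan([.5725,.1634,.04],-104.5,4)
E
```

```text
time_s: 11.95
tcp_pos: [0.5712, 0.1651, 0.1074]
eef_rot: [179.9, -0.1, -104.5]
contact_force: [0.4, -0.5, -0.8]
gripper_width: 0.0875
gripper_force: 0.0
0 [0.04, -0.02, 0.67] 0.01
1 [0.04, -0.02, 0.67] -0.0
2 [0.04, -0.02, 0.67] -0.0
3 [0.04, -0.02, 0.67] -0.0
```

View pics/w2.png

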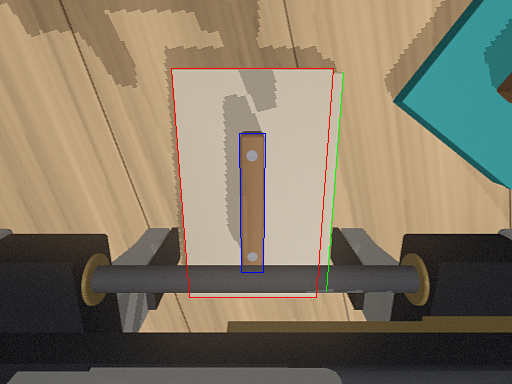

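The overlay sits on the board and bar to about 1 mm. I descend, grip and lift.

```bash
python3 -m handwheel '[{"grip":-1,"travel":[0.04,-0.02,0.7],"spin":0},{"grip":-1,"travel":[0.04,-0.02,0.7],"spin":0},{"grip":-1,"travel":[0.04,-0.02,0.7],"spin":0},{"grip":-1,"travel":[0.04,-0.02,0.68],"spin":0},{"grip":1,"travel":[0,0,0],"spin":0},{"grip":1,"travel":[0,0,0],"spin":0},{"grip":1,"travel":[0,0,0],"spin":0},{"grip":1,"travel":[0,0,0],"spin":0}]' 15
python3 -m handwheel '[{"grip":1,"travel":[0,0,0],"spin":0},{"grip":1,"travel":[0,0,-0.3],"spin":0},{"grip":1,"travel":[0,0,-0.6],"spin":0},{"grip":1,"travel":[0,0,-0.8],"spin":0},{"grip":1,"travel":[0,0,-1],"spin":0},{"grip":1,"travel":[0,0,-1],"spin":0},{"grip":1,"travel":[0,0,-1],"spin":0}]'
```

```text
time_s: 13.0
tcp_pos: [0.5731, 0.1604, 0.0397]
eef_rot: [-180.0, 0.0, -104.5]
contact_force: [1.0, -0.5, 0.5]
gripper_width: 0.0533
gripper_force: 0.0
time_s: 13.88
tcp_pos: [0.573, 0.1602, 0.1588]
eef_rot: [-179.9, 0.1, -104.5]
contact_force: [0.5, 0.9, 0.0]
gripper_width: 0.0005
gripper_force: 0.0
```

The fingers close slowly and had not reached the bar before the lift. I check by measurement whether the board moved, then retry.

```bash
cat >> h.py <<'E'
def bar(z=.046,save=None):
    st=telemetry.get_state(); im=viewer.capture("wrist"); K,T=cal("wrist",st)
    if save: cv2.imwrite(save,im[:,:,::-1])
    h=cv2.cvtColor(im,cv2.COLOR_RGB2HSV); m=((h[...,0]>5)&(h[...,0]<20)&(h[...,1]>110)&(h[...,2]>60)&(h[...,2]<190)).astype(np.uint8); m[265:]=0
    m[:,:150]=0;m[:,380:]=0; m=cv2.morphologyEx(m,cv2.MORPH_OPEN,np.ones((5,5),np.uint8))
    n,l,s,_=cv2.connectedComponentsWithStats(m); i=1+np.argmax(s[1:,4]); r=cv2.minAreaRect(np.argwhere(l==i)[:,::-1].astype(np.int32))
    P=np.array([ray(K,T,p,z) for p in cv2.boxPoints(r)]); return s[i],P,st
E
python3 - <<'E'
from h import *
for k in(0,):
    s,P,st=bar(save="pics/w3.png"); print(s,P.round(4).tolist(),P.mean(0)); d=[(np.linalg.norm(P[i]-P[i-1]),np.degrees(np.arctan2(*(P[i]-P[i-1])[1::-1]))) for i in range(4)]; print(np.round(d,4))
E
```

```text
Traceback (most recent call last):
  File "h.py", line 57, in bar
    n,l,s,_=cv2.connectedComponentsWithStats(m); i=1+np.argmax(s[1:,4]); r=cv2.minAreaRect(np.argwhere(l==i)[:,::-1].astype(np.int32))
                                                     ~~~~~~~~~^^^^^^^^^
ValueError: attempt to get argmax of an empty sequence
```

Run:
```python
from h import *
im=cv2.imread("pics/w3.png"); o=cv2.imread("pics/w2.png"); h=cv2.cvtColor(im,cv2.COLOR_BGR2HSV)
print(cv2.cvtColor(o,cv2.COLOR_BGR2HSV)[180,250]); st=telemetry.get_state(); K,T=cal("wrist",st); q=proj(K,T,place((.5725,.1634,-.2527),[[0,0,.046],[0,-.05,.046],[0,.05,.046],[.05,.05,.018]])).round().astype(int); print(q.tolist(),[h[min(p[1],383),p[0]].tolist() for p in q])
```

```text
[ 14 111 147]
[[258, 190], [258, 136], [258, 239], [211, 227]] [[14, 106, 173], [15, 111, 175], [18, 69, 63], [18, 36, 217]]
```

View pics/w3.png

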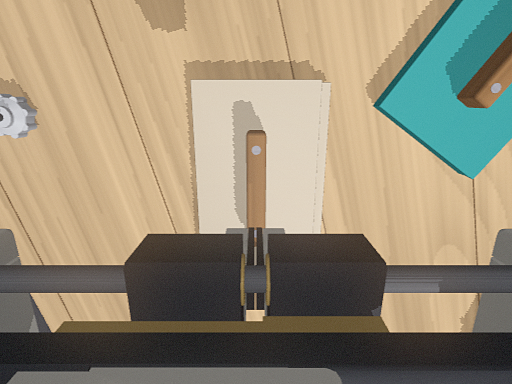

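The board is unmoved: the bar is at column 257 against 258 predicted. I retry with a smaller opening and longer closing.

```bash
python3 -m handwheel '[{"grip":-0.2,"travel":[0,0,0],"spin":0},{"grip":-0.2,"travel":[-0.02,0,0.3],"spin":0},{"grip":-0.2,"travel":[-0.02,0,0.5],"spin":0},{"grip":-0.2,"travel":[-0.02,0,0.6],"spin":0},{"grip":-0.2,"travel":[-0.02,0,0.8],"spin":0},{"grip":-0.2,"travel":[-0.02,0,0.8],"spin":0},{"grip":-0.2,"travel":[-0.02,0,0.9],"spin":0},{"grip":-0.2,"travel":[-0.02,0,0.9],"spin":0}]' 15
python3 -m handwheel '[{"grip":1,"travel":[0,0,0],"spin":0},{"grip":1,"travel":[0,0,0],"spin":0},{"grip":1,"travel":[0,0,0],"spin":0},{"grip":1,"travel":[0,0,0],"spin":0},{"grip":1,"travel":[0,0,0],"spin":0},{"grip":1,"travel":[0,0,0],"spin":0}]'
```

```text
time_s: 14.92
tcp_pos: [0.5731, 0.1632, 0.0344]
eef_rot: [179.9, -0.1, -104.5]
contact_force: [-0.2, -0.1, 0.3]
gripper_width: 0.0527
gripper_force: 0.0
time_s: 15.68
tcp_pos: [0.574, 0.1638, 0.0373]
eef_rot: [-180.0, 0.0, -104.5]
contact_force: [-1.9, 1.2, 6.5]
gripper_width: 0.0178
gripper_force: 15.0
```

Gripped at 17.8 mm, which is the bar width. I lift and carry it over the box.

```bash
python3 -m handwheel '[{"grip":1,"travel":[0,0,-0.3],"spin":0},{"grip":1,"travel":[0,0,-0.6],"spin":0},{"grip":1,"travel":[0,0,-0.8],"spin":0},{"grip":1,"travel":[0,0,-0.9],"spin":0},{"grip":1,"travel":[0,0,-0.9],"spin":0},{"grip":1,"travel":[0,0,-0.9],"spin":0},{"grip":1,"travel":[0,0,-0.6],"spin":0}]'
python3 -c "
from h import *
plan(place(BXP,[[.029,0,.157]])[0],-75.3,17)"
```

```text
time_s: 16.55
tcp_pos: [0.5739, 0.1637, 0.1634]
eef_rot: [-179.9, 0.1, -104.5]
contact_force: [-0.5, 0.4, -3.0]
gripper_width: 0.0178
gripper_force: 15.0
0 [0.82, -0.3, 0.02] -1.0
1 [0.84, -0.23, 0.02] -1.0
2 [0.86, -0.16, 0.02] -1.0
3 [0.87, -0.08, 0.02] -1.0
4 [0.87, -0.0, 0.02] -1.0
5 [0.87, 0.07, 0.02] -0.84
6 [0.86, 0.14, 0.02] -0.0
7 [0.86, 0.14, 0.02] -0.0
8 [0.86, 0.14, 0.02] -0.0
9 [0.86, 0.14, 0.02] -0.0
10 [0.86, 0.14, 0.02] -0.0
11 [0.86, 0.14, 0.02] -0.0
12 [0.86, 0.14, 0.02] -0.0
13 [0.86, 0.14, 0.02] -0.0
14 [0.86, 0.14, 0.02] -0.0
15 [0.86, 0.14, 0.02] -0.0
16 [0.86, 0.14, 0.02] -0.0
```

```bash
python3 -m handwheel '[{"grip":1,"travel":[0.82,-0.3,0.02],"spin":-1},{"grip":1,"travel":[0.84,-0.23,0.02],"spin":-1},{"grip":1,"travel":[0.86,-0.16,0.02],"spin":-1},{"grip":1,"travel":[0.87,-0.08,0.02],"spin":-1},{"grip":1,"travel":[0.87,0,0.02],"spin":-1},{"grip":1,"travel":[0.87,0.07,0.02],"spin":-0.84},{"grip":1,"travel":[0.86,0.14,0.02],"spin":0},{"grip":1,"travel":[0.86,0.14,0.02],"spin":0}]' >/dev/null
python3 -m handwheel '[{"grip":1,"travel":[0.86,0.14,0.02],"spin":0},{"grip":1,"travel":[0.86,0.14,0.02],"spin":0},{"grip":1,"travel":[0.86,0.14,0.02],"spin":0},{"grip":1,"travel":[0.86,0.14,0.02],"spin":0},{"grip":1,"travel":[0.86,0.14,0.02],"spin":0},{"grip":1,"travel":[0.86,0.14,0.02],"spin":0},{"grip":1,"travel":[0.86,0.14,0.02],"spin":0},{"grip":1,"travel":[0.86,0.14,0.02],"spin":0}]' >/dev/null
python3 -m handwheel '[{"grip":1,"travel":[0.86,0.14,0.02],"spin":0},{"grip":1,"travel":[0,0,0],"spin":0},{"grip":1,"travel":[0,0,0],"spin":0}]'
python3 - <<'E'
from h import *
st=telemetry.get_state(); print(tobox(st["tcp_pos"]),st["eef_rot"]); im=viewer.capture("wrist"); cv2.imwrite("pics/w4.png",im[:,:,::-1]); K,T=cal("wrist",st)
t=tobox(st["tcp_pos"]); b=place(BXP,[[t[0],t[1],0]])[0]; bp=(b[0],b[1],np.radians(st["eef_rot"][2]+90)); z0=st["tcp_pos"][2]-.0373
for z,x0,x1 in((.018,-.06,.06),):
    q=proj(K,T,place(bp,[[x0,-.1,z0+z],[x1,-.1,z0+z],[x1,.1,z0+z],[x0,.1,z0+z]]));print(q.round(1).tolist()); cv2.polylines(im,[q.round().astype(np.int32)],True,(255,0,0),1)
for x0,x1,y0,y1,z,col in((-.107,.107,-.123,.123,.074,(0,255,0)),):
    q=proj(K,T,place(BXP,[[x0,y0,z],[x1,y0,z],[x1,y1,z],[x0,y1,z]])); cv2.polylines(im,[q.round().astype(np.int32)],True,col,1)
cv2.imwrite("pics/w4o.png",im[:,:,::-1])
E
```

```text
time_s: 18.92
tcp_pos: [0.6096, -0.2055, 0.1528]
eef_rot: [180.0, 0.0, -75.3]
contact_force: [-0.1, -0.4, -3.7]
gripper_width: 0.0183
gripper_force: 15.0
[0.02764089 0.00048526 0.15284588] [ 1.79983384e+02  1.43301307e-02 -7.53207655e+01]
[[369.3, 57.0], [139.7, 56.9], [170.8, 360.1], [338.1, 360.2]]
```

View pics/w4o.png

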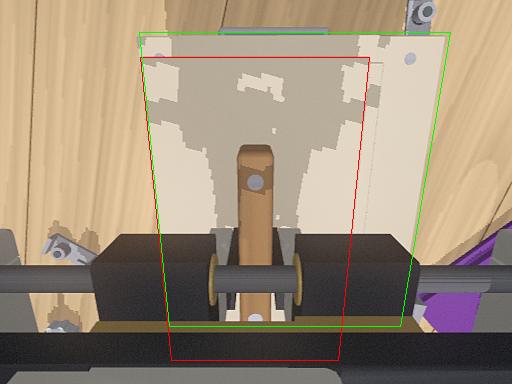

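Board and box line up: red is the predicted board, green the box, and the tongue side is at the right near (382,65). The tool cannot tilt, so I rest the far edge on the far rim and let the loosely gripped board pivot nose-down into the well.

```bash
python3 -m handwheel '[{"grip":1,"travel":[0,-0.12,0.8],"spin":0},{"grip":1,"travel":[0,0,0.6],"spin":0},{"grip":1,"travel":[0,0,0],"spin":0},{"grip":1,"travel":[0,0,0.1],"spin":0},{"grip":1,"travel":[0,0,0.1],"spin":0},{"grip":1,"travel":[0,0,0],"spin":0}]' 9
python3 -m handwheel '[{"grip":1,"travel":[0,0,0.08],"spin":0},{"grip":1,"travel":[0,0,0.08],"spin":0},{"grip":1,"travel":[0,0,0],"spin":0}]'
python3 -m handwheel '[{"grip":1,"travel":[0,0,0.08],"spin":0},{"grip":1,"travel":[0,0,0.08],"spin":0},{"grip":1,"travel":[0,0,0],"spin":0}]'
```

```text
time_s: 19.73
tcp_pos: [0.6127, -0.2044, 0.1132]
eef_rot: [-180.0, -0.0, -75.3]
contact_force: [-0.6, 0.2, -2.7]
gripper_width: 0.0183
gripper_force: 9.0
time_s: 20.1
tcp_pos: [0.6124, -0.2047, 0.1095]
eef_rot: [180.0, -0.0, -75.3]
contact_force: [-3.9, -0.8, 2.0]
gripper_width: 0.0181
gripper_force: 9.1
time_s: 20.48
tcp_pos: [0.6123, -0.2046, 0.1049]
eef_rot: [180.0, -0.0, -75.3]
contact_force: [-4.7, -2.6, 4.1]
gripper_width: 0.0192
gripper_force: 9.3
```

```bash
python3 -m handwheel '[{"grip":1,"travel":[0,0,0.08],"spin":0},{"grip":1,"travel":[0,0,0.04],"spin":0},{"grip":1,"travel":[0,0,0],"spin":0}]'
python3 - <<'E'
from h import *
st=telemetry.get_state(); print(tobox(st["tcp_pos"]),st["moment"])
w=viewer.capture("wrist"); s=viewer.capture("scene"); cv2.imwrite("pics/w5.png",w[:,:,::-1]); cv2.imwrite("pics/s5.png",s[:,:,::-1])
t=viewer.capture("top"); cv2.imwrite("pics/t5.png",t[:,:,::-1])
cv2.imwrite("pics/v10.png",np.hstack([w[20:250,120:460],cv2.resize(s[105:235,125:285],None,fx=230/130,fy=230/130)[:, :440]])[:,:,::-1])
E
```

```text
time_s: 20.85
tcp_pos: [0.6121, -0.2046, 0.1019]
eef_rot: [179.9, 0.0, -75.3]
contact_force: [-5.5, -1.6, 3.9]
gripper_width: 0.0203
gripper_force: 9.4
[0.03032984 0.00075502 0.10194024] [-0.56423983  1.75075391 -0.01196596]
```

View pics/v10.png

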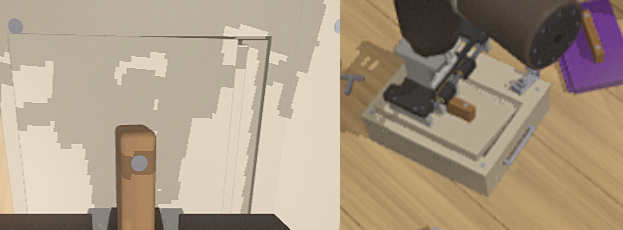

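The board is nose-down in the well, with the far edge on the rim and the tongue edge at about column 250 of the crop, short of the near wall at about 270. I compare this with a predicted pose.

```bash
cat >> h.py <<'E'
def tilted(P,tilt,rx,rz,y=0):
    "board pts -> box frame; tongue-tip point (-.07,.,.008) at box (rx,rz); +x edge raised by tilt"
    P=np.asarray(P,float)-[-.07,0,.008]; c,s=np.cos(tilt),np.sin(tilt)
    return np.c_[rx+c*P[:,0]-s*P[:,2],y+P[:,1],rz+s*P[:,0]+c*P[:,2]]
E
python3 - <<'E'
from h import *
im=cv2.imread("pics/w5.png"); st=telemetry.get_state(); K,T=cal("wrist",st)
W=lambda P: proj(K,T,place(BXP,P)).round(1).tolist()
print("well near corner/ mid",W([[-.047,-.103,.074],[-.047,-.05,.074],[.107,-.123,.074]]))
for th in(.1,.15,.2):
  for x in (-.042,-.036):
    rz=.074+.008*np.cos(th)-(.077-x)*np.tan(th)
    b=tilted([[-.06,-.1,.018],[.06,-.1,.018],[-.07,-.098,.011],[0,-.055,.046]],th,x,rz); print(th,x,round(rz,4),W(b), "bar top mid",tilted([[0,0,.038]],th,x,rz).round(4).tolist())
g=cv2.cvtColor(im,cv2.COLOR_BGR2GRAY)
for r in(70,110,150,190): print(r,[(c,int(g[r,c])) for c in range(350,400) if abs(int(g[r,c+1])-int(g[r,c-1]))>14])
print([ (r,int(g[r,300])) for r in range(40,75) if abs(int(g[r+1,300])-int(g[r-1,300]))>10])
print([ (c,int(g[75,c])) for c in range(105,160) if abs(int(g[75,c+1])-int(g[75,c-1]))>8])
E
```

```text
well near corner/ mid [[395.9, 51.7], [383.7, 148.5], [108.9, 10.1]]
0.1 -0.042 0.07 [[374.6, 55.9], [139.8, 52.4], [385.4, 61.8], [268.3, 151.4]] bar top mid [[0.0247, 0.0, 0.1069]]
0.1 -0.036 0.0706 [[363.6, 55.7], [127.1, 52.2], [375.0, 61.7], [255.3, 151.6]] bar top mid [[0.0307, 0.0, 0.1075]]
0.15 -0.042 0.0639 [[371.7, 57.3], [142.3, 52.3], [381.2, 63.1], [272.9, 150.4]] bar top mid [[0.0227, 0.0, 0.104]]
0.15 -0.036 0.0648 [[361.2, 57.1], [129.2, 52.0], [371.4, 62.9], [260.2, 150.7]] bar top mid [[0.0287, 0.0, 0.105]]
0.2 -0.042 0.0577 [[368.9, 58.7], [145.5, 52.3], [377.3, 64.3], [277.7, 149.3]] bar top mid [[0.0206, 0.0, 0.101]]
0.2 -0.036 0.0589 [[358.9, 58.4], [132.3, 51.9], [367.9, 64.1], [265.3, 149.7]] bar top mid [[0.0266, 0.0, 0.1022]]
70 [(356, 203), (357, 181), (367, 164), (368, 205), (377, 223), (378, 200), (379, 171), (385, 181), (386, 152), (387, 113), (389, 100), (390, 157), (391, 178)]
110 [(374, 220), (375, 196), (376, 170), (381, 165), (382, 123), (383, 104), (384, 100), (385, 177), (386, 214)]
150 [(367, 217), (368, 191), (369, 168), (376, 172), (377, 133), (378, 108), (379, 102), (380, 175), (381, 216)]
190 [(364, 218), (365, 196), (366, 171), (371, 178), (372, 155), (373, 123), (374, 111), (375, 150), (376, 205)]
[(55, 186), (56, 108), (57, 103), (58, 177)]
[(111, 196), (112, 180), (113, 163), (116, 169), (117, 207), (118, 195), (119, 167), (123, 169), (124, 202), (125, 217), (128, 218), (129, 191), (130, 163), (131, 173)]
```

The tongue tip is right at the groove mouth at about groove height. I slide it in -x in small steps and watch the force.

```bash
python3 -m handwheel '[{"grip":1,"travel":[0,0.08,0],"spin":0},{"grip":1,"travel":[0,0.08,0],"spin":0},{"grip":1,"travel":[0,0,0],"spin":0}]'
cat >> h.py <<'E'
def edges(rows=(110,150,190)):
    st=telemetry.get_state(); g=cv2.cvtColor(viewer.capture("wrist"),cv2.COLOR_RGB2GRAY).astype(int); print("box",tobox(st["tcp_pos"]).round(4),"w",round(st["gripper_width"],4),np.round(st["contact_force"],1))
    for r in rows: print(r,[(c,g[r,c+1]-g[r,c-1]) for c in range(345,420) if abs(g[r,c+1]-g[r,c-1])>14])
E
python3 -c "
from h import *
edges()"
```

```text
time_s: 21.38
tcp_pos: [0.6091, -0.2052, 0.1019]
eef_rot: [-180.0, 0.0, -75.3]
contact_force: [0.6, -0.2, -0.1]
gripper_width: 0.0202
gripper_force: 8.9
box [0.0272 0.0009 0.1019] w 0.0202 [ 0.6 -0.2 -0.1]
110 [(364, np.int64(17)), (369, np.int64(-25)), (370, np.int64(-50)), (371, np.int64(-20)), (376, np.int64(-53)), (377, np.int64(-59)), (378, np.int64(-28)), (379, np.int64(92)), (380, np.int64(125)), (381, np.int64(17)), (399, np.int64(-22)), (400, np.int64(-51)), (401, np.int64(-24)), (416, np.int64(31)), (417, np.int64(48))]
150 [(363, np.int64(-22)), (364, np.int64(-47)), (365, np.int64(-20)), (371, np.int64(-27)), (372, np.int64(-78)), (373, np.int64(-44)), (374, np.int64(73)), (375, np.int64(110)), (376, np.int64(39))]
190 [(356, np.int64(15)), (359, np.int64(-21)), (360, np.int64(-46)), (361, np.int64(-23)), (367, np.int64(-49)), (368, np.int64(-51)), (370, np.int64(88)), (371, np.int64(87)), (372, np.int64(15))]
```

```bash
python3 -m handwheel '[{"grip":1,"travel":[0,0.08,0],"spin":0},{"grip":1,"travel":[0,0.08,0],"spin":0},{"grip":1,"travel":[0,0,0],"spin":0}]'
python3 -c "
from h import *
edges((110,150))"
```

```text
time_s: 21.8
tcp_pos: [0.6042, -0.2064, 0.1018]
eef_rot: [179.9, 0.0, -75.3]
contact_force: [-0.2, -0.4, -0.6]
gripper_width: 0.0196
gripper_force: 8.6
box [0.0222 0.0009 0.1018] w 0.0196 [-0.2 -0.4 -0.6]
110 [(364, np.int64(-33)), (365, np.int64(-30)), (367, np.int64(-26)), (368, np.int64(-78)), (369, np.int64(-49)), (370, np.int64(95)), (371, np.int64(124)), (372, np.int64(18)), (400, np.int64(-19)), (401, np.int64(-49)), (402, np.int64(-23)), (414, np.int64(32)), (415, np.int64(49))]
150 [(360, np.int64(-40)), (361, np.int64(-26)), (363, np.int64(-38)), (364, np.int64(-67)), (366, np.int64(98)), (367, np.int64(92))]
```

Re-reading the edges, with the camera looking obliquely into the groove, the tongue tip is only just at the mouth and a little high. I lower it slightly before pushing in.

```bash
python3 -m handwheel '[{"grip":1,"travel":[0,-0.04,0.06],"spin":0},{"grip":1,"travel":[0,0,0.06],"spin":0},{"grip":1,"travel":[0,0,0],"spin":0}]'
python3 -c "
from h import *
edges((70,110,150))
st=telemetry.get_state(); K,T=cal('wrist',st); W=lambda P: proj(K,T,place(BXP,P)).round(1).tolist()
for y in(-.07,-.04):
  print('wall',W([[-.047,y,.074]]))
  for th in(.11,.15,.19):
    for x in(-.044,-.048,-.052):
      rz=.082-(.077-x)*np.tan(th); print(y,th,x,round(rz,4),W(tilted([[-.06,y,.018],[-.07,y,.011]],th,x,rz)))
"
```

```text
time_s: 22.22
tcp_pos: [0.605, -0.2065, 0.0992]
eef_rot: [179.9, 0.0, -75.3]
contact_force: [-5.3, -0.2, 2.5]
gripper_width: 0.021
gripper_force: 9.3
box [0.023  0.0007 0.0992] w 0.021 [-5.3 -0.2  2.5]
70 [(354, np.int64(-37)), (355, np.int64(-31)), (374, np.int64(-32)), (375, np.int64(-81)), (376, np.int64(-44)), (377, np.int64(54)), (378, np.int64(110)), (379, np.int64(65)), (385, np.int64(-20)), (386, np.int64(-47)), (387, np.int64(-23))]
110 [(364, np.int64(-19)), (365, np.int64(-50)), (366, np.int64(-23)), (370, np.int64(-43)), (371, np.int64(-69)), (372, np.int64(-35)), (373, np.int64(56)), (374, np.int64(77)), (379, np.int64(29)), (380, np.int64(51)), (381, np.int64(16)), (393, np.int64(-28)), (394, np.int64(-59)), (395, np.int64(-25)), (418, np.int64(29)), (419, np.int64(48))]
150 [(347, np.int64(-16)), (357, np.int64(17)), (359, np.int64(-50)), (360, np.int64(-22)), (366, np.int64(-54)), (367, np.int64(-58)), (369, np.int64(96)), (370, np.int64(94))]
wall [[377.2, 114.4]]
-0.07 0.11 -0.044 0.0686 [[359.7, 114.8], [371.0, 114.2]]
-0.07 0.11 -0.048 0.0682 [[366.7, 114.8], [377
[... 259 characters left out ...]
44 0.0587 [[356.0, 114.1], [365.3, 113.4]]
-0.07 0.19 -0.048 0.058 [[362.4, 114.0], [371.4, 113.4]]
-0.07 0.19 -0.052 0.0572 [[368.8, 114.0], [377.5, 113.3]]
wall [[371.2, 166.0]]
-0.04 0.11 -0.044 0.0686 [[354.5, 168.0], [365.4, 165.2]]
-0.04 0.11 -0.048 0.0682 [[361.1, 167.9], [371.7, 165.0]]
-0.04 0.11 -0.052 0.0678 [[367.7, 167.7], [378.0, 164.9]]
-0.04 0.15 -0.044 0.0637 [[352.8, 166.4], [362.8, 163.5]]
-0.04 0.15 -0.048 0.0631 [[359.2, 166.2], [368.9, 163.3]]
-0.04 0.15 -0.052 0.0625 [[365.5, 165.9], [374.9, 163.1]]
-0.04 0.19 -0.044 0.0587 [[351.2, 164.8], [360.3, 161.9]]
-0.04 0.19 -0.048 0.058 [[357.3, 164.5], [366.1, 161.7]]
-0.04 0.19 -0.052 0.0572 [[363.4, 164.2], [371.9, 161.4]]
```

Now push in.

```bash
python3 -m handwheel '[{"grip":1,"travel":[0,0.08,0],"spin":0},{"grip":1,"travel":[0,0.08,0],"spin":0},{"grip":1,"travel":[0,0.06,0],"spin":0},{"grip":1,"travel":[0,0,0],"spin":0}]'
python3 -c "
from h import *
edges((70,114,150))"
```

```text
time_s: 22.78
tcp_pos: [0.6009, -0.2074, 0.099]
eef_rot: [-180.0, -0.0, -75.3]
contact_force: [2.3, 0.5, -1.6]
gripper_width: 0.0208
gripper_force: 8.7
box [0.0187 0.0008 0.099 ] w 0.0208 [ 2.3  0.5 -1.6]
70 [(354, np.int64(-29)), (355, np.int64(-48)), (356, np.int64(-15)), (367, np.int64(-24)), (368, np.int64(-83)), (369, np.int64(-51)), (370, np.int64(75)), (371, np.int64(116)), (372, np.int64(44)), (389, np.int64(-18)), (390, np.int64(-52)), (391, np.int64(-26))]
114 [(358, np.int64(-20)), (359, np.int64(-52)), (360, np.int64(-22)), (363, np.int64(-54)), (364, np.int64(-64)), (365, np.int64(26)), (366, np.int64(108)), (367, np.int64(69)), (403, np.int64(-23)), (404, np.int64(-50)), (405, np.int64(-23)), (417, np.int64(30)), (418, np.int64(48))]
150 [(356, np.int64(-23)), (357, np.int64(-52)), (358, np.int64(-17)), (359, np.int64(-33)), (360, np.int64(-66)), (362, np.int64(96)), (363, np.int64(91))]
```

```bash
python3 -m handwheel '[{"grip":1,"travel":[0,0.08,0],"spin":0},{"grip":1,"travel":[0,0.08,0],"spin":0},{"grip":1,"travel":[0,0,0],"spin":0}]'
python3 -c "
from h import *
edges((70,114,150))"
```

```text
time_s: 23.2
tcp_pos: [0.5998, -0.2078, 0.1004]
eef_rot: [-179.7, -0.1, -75.2]
contact_force: [7.9, 4.9, -0.4]
gripper_width: 0.021
gripper_force: 9.2
box [0.0175 0.0007 0.1004] w 0.021 [ 7.9  4.9 -0.4]
70 [(352, np.int64(-21)), (353, np.int64(-49)), (354, np.int64(-21)), (365, np.int64(-54)), (366, np.int64(-65)), (367, np.int64(28)), (368, np.int64(111)), (369, np.int64(71)), (387, np.int64(-24)), (388, np.int64(-50)), (389, np.int64(-21))]
114 [(348, np.int64(-19)), (350, np.int64(19)), (356, np.int64(-23)), (357, np.int64(-55)), (358, np.int64(-22)), (359, np.int64(21)), (360, np.int64(-23)), (361, np.int64(-80)), (362, np.int64(-50)), (363, np.int64(95)), (364, np.int64(129)), (365, np.int64(19)), (400, np.int64(-21)), (401, np.int64(-53)), (402, np.int64(-23)), (418, np.int64(27)), (419, np.int64(51))]
150 [(347, np.int64(15)), (354, np.int64(-24)), (355, np.int64(-51)), (356, np.int64(-25)), (357, np.int64(-41)), (358, np.int64(-61)), (359, np.int64(50)), (360, np.int64(112)), (361, np.int64(40))]
```

Blocked at about 9 N. The grip width of 21.0 mm gives a tilt of about 0.19 rad, so the board's lower near corner sits below the near ledge (z 56). I back off, raise 2 mm and retry.

```bash
python3 -m handwheel '[{"grip":1,"travel":[0,-0.12,0],"spin":0},{"grip":1,"travel":[0,-0.04,-0.06],"spin":0},{"grip":1,"travel":[0,0,-0.04],"spin":0},{"grip":1,"travel":[0,0,0],"spin":0}]'
python3 -c "
from h import *
edges((114,))"
```

```text
time_s: 23.75
tcp_pos: [0.6003, -0.2076, 0.1014]
eef_rot: [180.0, 0.0, -75.3]
contact_force: [2.3, 1.3, -4.2]
gripper_width: 0.021
gripper_force: 8.7
box [0.0181 0.0008 0.1014] w 0.021 [ 2.3  1.3 -4.2]
114 [(357, np.int64(-17)), (358, np.int64(-49)), (359, np.int64(-35)), (360, np.int64(-41)), (361, np.int64(-59)), (363, np.int64(102)), (364, np.int64(98)), (399, np.int64(-21)), (400, np.int64(-52)), (401, np.int64(-23)), (413, np.int64(31)), (414, np.int64(48))]
```

```bash
python3 -m handwheel '[{"grip":1,"travel":[0,0.06,0],"spin":0},{"grip":1,"travel":[0,0.06,0],"spin":0},{"grip":1,"travel":[0,0.06,0],"spin":0},{"grip":1,"travel":[0,0,0],"spin":0}]'
python3 -c "
from h import *
edges((114,150))"
```

```text
time_s: 24.3
tcp_pos: [0.5988, -0.2081, 0.1031]
eef_rot: [-179.7, -0.1, -75.2]
contact_force: [7.0, 4.8, -0.6]
gripper_width: 0.0212
gripper_force: 9.2
box [0.0165 0.0007 0.1031] w 0.0212 [ 7.   4.8 -0.6]
114 [(347, np.int64(-15)), (349, np.int64(16)), (354, np.int64(-20)), (355, np.int64(-46)), (356, np.int64(-34)), (357, np.int64(-48)), (358, np.int64(-53)), (360, np.int64(97)), (361, np.int64(97)), (399, np.int64(-22)), (400, np.int64(-53)), (401, np.int64(-22)), (413, np.int64(32)), (414, np.int64(51))]
150 [(352, np.int64(-16)), (353, np.int64(-78)), (354, np.int64(-85)), (355, np.int64(-41)), (356, np.int64(90)), (357, np.int64(123)), (358, np.int64(16))]
```

The board now hangs in the grip at about 0.19 rad, and its near corner is still roughly 1 mm below the ledge. I raise 2 mm more and push again.

```bash
python3 -m handwheel '[{"grip":1,"travel":[0,-0.12,0],"spin":0},{"grip":1,"travel":[0,0,-0.08],"spin":0},{"grip":1,"travel":[0,0,-0.04],"spin":0},{"grip":1,"travel":[0,0.06,0],"spin":0},{"grip":1,"travel":[0,0.06,0],"spin":0},{"grip":1,"travel":[0,0.04,0],"spin":0},{"grip":1,"travel":[0,0,0],"spin":0}]'
python3 -c "
from h import *
edges((114,150))"
```

```text
time_s: 25.22
tcp_pos: [0.5948, -0.209, 0.1044]
eef_rot: [180.0, 0.0, -75.3]
contact_force: [0.8, -0.3, -5.1]
gripper_width: 0.0198
gripper_force: 9.0
box [0.0124 0.0008 0.1044] w 0.0198 [ 0.8 -0.3 -5.1]
114 [(397, np.int64(-24)), (398, np.int64(-49)), (399, np.int64(-18)), (411, np.int64(31)), (412, np.int64(52))]
150 []
```

```bash
sed -i 's/range(345,420)/range(310,395)/; s/(c,g\[r,c+1\]-g\[r,c-1\]) for/(c,int(g[r,c+1]-g[r,c-1])) for/' h.py; python3 -c "
from h import *
edges((70,114,150,190))
st=telemetry.get_state(); K,T=cal('wrist',st); W=lambda P: proj(K,T,place(BXP,P)).round(1).tolist()
for y in(-.07,-.04):
  print('wall',W([[-.047,y,.074]]))
  for x in(-.048,-.052,-.056): print(y,x,W(tilted([[-.06,y,.018],[-.07,y,.011]],.13,x,.064)))
"
```

```text
box [0.0124 0.0008 0.1044] w 0.0204 [ 0.4 -0.1 -5.8]
70 [(340, 34), (341, 49), (393, -24), (394, -55)]
114 [(338, 33), (339, 48)]
150 [(310, 47), (349, 17)]
190 [(344, -21), (346, 22)]
wall [[355.9, 113.6]]
-0.07 -0.048 [[343.5, 113.7], [354.5, 113.1]]
-0.07 -0.052 [[350.4, 113.7], [361.1, 113.1]]
-0.07 -0.056 [[357.3, 113.7], [367.7, 113.1]]
wall [[351.1, 164.0]]
-0.04 -0.048 [[339.3, 164.4], [350.0, 161.7]]
-0.04 -0.052 [[345.8, 164.4], [356.2, 161.7]]
-0.04 -0.056 [[352.4, 164.4], [362.5, 161.7]]
```

The slot at the wall is gone, and the tool carries 5.8 N, more than the board's 3.5 N. So the tongue is in the groove and hooked under the lip, with the far edge raised. Next I lower gradually, with slight +x to follow the arc.

```bash
python3 -m handwheel '[{"grip":1,"travel":[0,0,0.06],"spin":0},{"grip":1,"travel":[0,0,0.06],"spin":0},{"grip":1,"travel":[0,0,0],"spin":0}]'
python3 -m handwheel '[{"grip":1,"travel":[0,-0.04,0.06],"spin":0},{"grip":1,"travel":[0,-0.03,0.06],"spin":0},{"grip":1,"travel":[0,0,0],"spin":0}]'
python3 -c "
from h import *
edges((114,150))"
```

```text
time_s: 25.7
tcp_pos: [0.5954, -0.209, 0.1016]
eef_rot: [-180.0, -0.0, -75.3]
contact_force: [2.1, -0.3, -3.3]
gripper_width: 0.0191
gripper_force: 8.7
time_s: 26.08
tcp_pos: [0.597, -0.2085, 0.0984]
eef_rot: [180.0, -0.0, -75.3]
contact_force: [1.8, -0.7, -4.7]
gripper_width: 0.0179
gripper_force: 8.9
box [0.0147 0.0008 0.0984] w 0.0179 [ 1.8 -0.7 -4.7]
114 [(355, 37), (356, 54), (357, 15), (359, -23)]
150 [(310, 30), (311, 49)]
```

```bash
python3 -m handwheel '[{"grip":1,"travel":[0,0,0.06],"spin":0},{"grip":1,"travel":[0,0,0.06],"spin":0},{"grip":1,"travel":[0,0,0],"spin":0}]'
python3 -m handwheel '[{"grip":1,"travel":[0,0,0.06],"spin":0},{"grip":1,"travel":[0,0,0.04],"spin":0},{"grip":1,"travel":[0,0,0],"spin":0}]'
```

```text
time_s: 26.5
tcp_pos: [0.5978, -0.2085, 0.0959]
eef_rot: [-179.9, -0.0, -75.3]
contact_force: [4.6, 1.3, -2.4]
gripper_width: 0.0181
gripper_force: 9.0
time_s: 26.88
tcp_pos: [0.5981, -0.2085, 0.0937]
eef_rot: [-179.9, -0.1, -75.3]
contact_force: [5.8, 1.9, 0.6]
gripper_width: 0.0176
gripper_force: 9.0
```

```bash
python3 -m handwheel '[{"grip":1,"travel":[0,-0.08,0],"spin":0},{"grip":1,"travel":[0,0,0.04],"spin":0},{"grip":1,"travel":[0,0,0.04],"spin":0},{"grip":1,"travel":[0,0,0],"spin":0}]'
python3 - <<'E'
from h import *
edges((70,114,150,190))
st=telemetry.get_state(); K,T=cal('wrist',st); W=lambda P: proj(K,T,place(BXP,P)).round(1).tolist()
for y in(-.085,-.07,-.04): print('near',W([[-.047,y,.074]]),'far',W([[.077,y,.074]]),'side',W([[0,-.103,.074],[.05,-.103,.074]]))
im=viewer.capture("wrist"); cv2.imwrite("pics/w6.png",im[:,:,::-1]); g=cv2.cvtColor(im,cv2.COLOR_RGB2GRAY).astype(int)
for r in(70,100): print(r,[(c,int(g[r,c])) for c in range(95,200) if abs(g[r,c+1]-g[r,c-1])>14])
for c in(150,200,300,330): print("col",c,[(r,int(g[r,c])) for r in range(20,100) if abs(g[r+1,c]-g[r-1,c])>14])
E
```

```text
time_s: 27.38
tcp_pos: [0.5982, -0.2088, 0.0926]
eef_rot: [179.9, -0.0, -75.3]
contact_force: [-3.7, 0.7, 11.2]
gripper_width: 0.018
gripper_force: 9.0
box [0.0158 0.0002 0.0926] w 0.018 [-3.7  0.7 11.2]
70 [(343, 32), (344, 47), (368, -63), (369, -16), (370, 59), (371, 23), (390, -22), (391, -51), (392, -26)]
114 [(363, -29), (364, -34), (365, 25), (366, 31)]
150 [(312, 31), (313, 53), (321, -26), (322, -55), (323, -28), (333, 34), (334, 47), (359, -20), (360, -60), (362, 55), (363, 15)]
190 [(355, -21), (356, -41), (358, 33)]
near [[371.8, 86.9]] far [[140.0, 86.8]] side [[284.9, 50.1], [188.3, 50.0]]
near [[368.7, 115.8]] far [[143.0, 115.7]] side [[284.9, 50.1], [188.3, 50.0]]
near [[362.9, 169.2]] far [[148.6, 169.1]] side [[284.9, 50.1], [188.3, 50.0]]
70 [(130, 165), (131, 189), (132, 180), (133, 132), (134, 116), (140, 106), (141, 184), (142, 213), (176, 217), (177, 193), (178, 169)]
100 [(112, 170), (113, 202), (130, 216), (131, 191), (132, 166), (135, 152), (136, 135), (142, 118), (143, 95), (144, 181), (145, 214), (152, 215), (153, 189), (154, 162), (155, 165), (156, 199), (157, 219), (170, 218), (171, 190), (172, 168), (176, 165), (177, 203), (179, 195), (180, 170)]
col 150 [(54, 180), (55, 92), (56, 95), (57, 145), (58, 174), (63, 169), (64, 207), (69, 197)]
col 200 [(54, 186), (55, 88), (56, 93), (57, 146), (58, 177)]
col 300 [(54, 187), (55, 81), (56, 84), (57, 153), (58, 178)]
col 330 [(54, 165), (55, 84), (56, 86), (57, 174)]
```

The fit is flush in the numbers. There is a thin near slot (about 1 mm) and a far slot (about 3 mm), the side slot is uniform along its length (rows 54–58), and there is 11 N of support. I release and rise.

```bash
python3 -m handwheel '[{"grip":1,"travel":[0,0,-0.06],"spin":0},{"grip":-0.2,"travel":[0,0,0],"spin":0},{"grip":-0.2,"travel":[0,0,0],"spin":0},{"grip":-0.2,"travel":[0,0,0],"spin":0},{"grip":-0.2,"travel":[0,0,0],"spin":0},{"grip":-0.2,"travel":[0,0,0],"spin":0},{"grip":-0.2,"travel":[0,0,0],"spin":0}]'
python3 -m handwheel '[{"grip":-0.2,"travel":[0,0,-0.3],"spin":0},{"grip":-0.2,"travel":[0,0,-0.8],"spin":0},{"grip":-0.2,"travel":[0,0,-1],"spin":0},{"grip":-0.2,"travel":[0,0,-1],"spin":0},{"grip":-0.2,"travel":[0,0,-1],"spin":0},{"grip":-0.2,"travel":[0,0,-0.5],"spin":0},{"grip":-0.2,"travel":[0,0,0],"spin":0}]'
python3 - <<'E'
from h import *
st=telemetry.get_state(); K,T=cal('wrist',st); im=viewer.capture("wrist"); cv2.imwrite("pics/w7.png",im[:,:,::-1]); g=cv2.cvtColor(im,cv2.COLOR_RGB2GRAY).astype(int)
W=lambda P: proj(K,T,place(BXP,P)).round(1).tolist()
print("well",W([[-.047,-.103,.074],[.077,-.103,.074],[-.047,-.05,.074],[.077,-.05,.074]]))
print("board home/ far+5mm",W([[-.045,-.1,.074],[.075,-.1,.074],[.075,-.1,.079]]))
for r in(100,120,140,160,180): print(r,[(c,int(g[r,c])) for c in range(110,380) if abs(g[r,c+1]-g[r,c-1])>22 and g[r,c]<150])
for c in(190,210,300,320): print("col",c,[(r,int(g[r,c])) for r in range(60,120) if abs(g[r+1,c]-g[r-1,c])>14])
E
```

```text
time_s: 28.35
tcp_pos: [0.5988, -0.208, 0.0925]
eef_rot: [180.0, 0.0, -75.3]
contact_force: [0.3, 0.3, -0.9]
gripper_width: 0.0523
gripper_force: 0.0
time_s: 29.22
tcp_pos: [0.5992, -0.208, 0.2085]
eef_rot: [-179.9, -0.0, -75.3]
contact_force: [0.7, 0.3, -0.1]
gripper_width: 0.0525
gripper_force: 0.0
well [[327.4, 70.2], [187.4, 70.2], [323.4, 131.0], [191.0, 130.9]]
board home/ far+5mm [[324.9, 73.8], [189.8, 73.8], [188.6, 73.3]]
100 [(186, 139), (187, 99), (190, 129)]
120 [(188, 108), (191, 118)]
140 [(189, 120), (191, 103), (247, 89), (248, 117), (265, 120), (266, 98)]
160 [(190, 140), (191, 107), (193, 119), (247, 100), (265, 122), (266, 90)]
180 [(191, 146), (192, 102), (194, 112), (247, 117), (265, 122), (266, 102)]
col 190 [(72, 197), (73, 169), (75, 169), (76, 203), (77, 197), (94, 169), (99, 149), (100, 129), (105, 110), (106, 142)]
col 210 [(72, 201), (73, 178), (74, 71), (75, 133), (76, 209)]
col 300 [(72, 209), (73, 105), (74, 67), (75, 168), (76, 210)]
col 320 [(72, 205), (73, 159), (75, 169), (76, 205)]
```

Released cleanly. As a seating check I press lightly on the far part of the board with closed fingers; contact should come at TCP z of about 0.082.

```bash
python3 -m handwheel '[{"grip":1,"travel":[0,-0.7,0],"spin":0},{"grip":1,"travel":[0,-0.7,0.5],"spin":0},{"grip":1,"travel":[0,0,0.8],"spin":0},{"grip":1,"travel":[0,0,0.9],"spin":0},{"grip":1,"travel":[0,0,0.9],"spin":0},{"grip":1,"travel":[0,0,0.9],"spin":0},{"grip":1,"travel":[0,0,0.8],"spin":0},{"grip":1,"travel":[0,0,0],"spin":0}]'
python3 -m handwheel '[{"grip":1,"travel":[0,0,0.06],"spin":0},{"grip":1,"travel":[0,0,0],"spin":0}]'
python3 -m handwheel '[{"grip":1,"travel":[0,0,0.06],"spin":0},{"grip":1,"travel":[0,0,0],"spin":0}]'
python3 -m handwheel '[{"grip":1,"travel":[0,0,0.06],"spin":0},{"grip":1,"travel":[0,0,0],"spin":0}]'
```

```text
time_s: 30.28
tcp_pos: [0.6323, -0.1987, 0.0847]
eef_rot: [179.8, 0.1, -75.3]
contact_force: [-0.8, -0.1, 1.0]
gripper_width: 0.0009
gripper_force: 0.0
time_s: 30.52
tcp_pos: [0.633, -0.199, 0.0863]
eef_rot: [-180.0, -0.0, -75.3]
contact_force: [-0.4, 0.3, 0.5]
gripper_width: -0.0
gripper_force: 0.0
time_s: 30.78
tcp_pos: [0.6327, -0.1991, 0.0848]
eef_rot: [-180.0, -0.0, -75.3]
contact_force: [0.6, 0.2, 0.6]
gripper_width: 0.0002
gripper_force: 0.0
time_s: 31.02
tcp_pos: [0.6326, -0.1991, 0.083]
eef_rot: [180.0, 0.0, -75.3]
contact_force: [0.1, 1.2, -0.3]
gripper_width: 0.0003
gripper_force: 0.0
```

```bash
python3 -m handwheel '[{"grip":1,"travel":[0,0,0.04],"spin":0},{"grip":1,"travel":[0,0,0],"spin":0}]'
python3 -m handwheel '[{"grip":1,"travel":[0,0,0.04],"spin":0},{"grip":1,"travel":[0,0,0],"spin":0}]'
```

```text
time_s: 31.28
tcp_pos: [0.6328, -0.1992, 0.0824]
eef_rot: [-180.0, -0.0, -75.3]
contact_force: [-1.5, 0.3, 3.1]
gripper_width: 0.0007
gripper_force: 1.5
time_s: 31.52
tcp_pos: [0.6328, -0.1992, 0.0823]
eef_rot: [-180.0, -0.0, -75.3]
contact_force: [-4.0, 2.3, 9.4]
gripper_width: 0.0004
gripper_force: 4.8
```

Firm contact at 74.3 mm: the board is flush. I raise the arm and hand in.

```bash
python3 -m handwheel '[{"grip":1,"travel":[0,0,-0.5],"spin":0},{"grip":1,"travel":[0,0,-1],"spin":0},{"grip":1,"travel":[0,0,-1],"spin":0},{"grip":1,"travel":[0,0,-1],"spin":0},{"grip":1,"travel":[0,0,0],"spin":0},{"grip":1,"travel":[0,0,0],"spin":0}]' && python3 -c "
from plant import close_job
print(close_job())"
```

```text
time_s: 32.28
tcp_pos: [0.6325, -0.199, 0.1684]
eef_rot: [180.0, 0.0, -75.3]
contact_force: [-0.8, -0.7, -0.3]
gripper_width: 0.0008
gripper_force: 0.0
the job is handed in; nothing more can be done
None
```

The job is handed in at 32 s of the 62 s allowed: the tray lid is shut, and the cover board lies flush with its tongue in the groove, its top measured at 74.3 mm by touch (box top 74 mm). `close_job()` returned no verdict, and the tongue entry and the hardware's final positions were inferred or not re-measured.

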